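Lock the blade chest and put its key away

TASK

Lock the saw-blade chest with the key that is standing half-turned in its lock: turn the key anticlockwise (seen from above) until the steel tongue is all the way across and comes up against its stop, then turn it back to the one position where it will come out, draw it out and stand it upright in the recess of the wooden key stand, letting go of it there. Feel your way and do not force the key in the lock; move the tongue only with the key, do not touch the chest, and leave the other things on the bench alone.

Things in the scene. Friction and masses are not known exactly. Their poses are not given: they have to be found in the camera images.
- key_grip (a point): centre of the black plastic bow of the loose steel key (60 g): 30 mm wide (along the point's x), 9 mm thick (y), 28 mm high (z up); pinch it across the 9 mm. A round shank, 10 mm across, reaches down to the flat tip, 56 mm below this point. At the start the key stands in the lock, this point 29 mm above the brass plate's top.
- key_bit (a point): centre of the key's flat bit, on the shank 40 mm below the bow's centre: 25 mm wide along x (12.5 mm either side of the axis), 4 mm thick (y), 8 mm high. At the start it lies under the lock's plate, turned 0.16 to 0.66 rad anticlockwise past the position where the key comes out.
- lock_axis (a point): centre of the keyhole, on the top face of the brass plate, 109 mm above the bench; z is the lock's axis, x and y the chest's. The plate, 5 mm thick, has one 28 x 5.8 mm slot that lets the bit pass. Plate and barrel are set up to 0.27 rad either way from the chest's x, differently each time: not measured, but the slot can be seen and felt.
- lock_inside (a point): on the lock's axis, 11 mm below the plate's top. The bit has 2 mm of free lift; a pull jams unless it is in line with the slot to about 0.07 rad. Clockwise, it meets a firm stop just in line with the slot: there the key lifts out (27 mm frees it). Anticlockwise, it meets the tongue's drive about 1.0 rad from the chest's x and pushes it to its stop at 1.2 to 1.3 rad.
- latch (a joint): angle of the tongue, a flat steel bar 78 mm long, 14 mm wide, that comes out from under the lock case: 0 = drawn back, 0.25 rad = all the way across the lid, against its stop. It stays where it is left (0.07 N m of friction). The key has 0.75 mm of play in the lock and is damaged if it presses on it with over 40 N: keep twists below about 0.2 N m, side pushes and pulls below 10 N.
- tongue_tip (a point): the tip of the tongue, 76 mm above the bench
- chest: green steel chest, fixed to the bench, 220 (x) x 300 (y) x 70 mm high, origin at the centre of its underside, with a grey lid. The dark lock case, 68 x 68 x 34 mm, stands on its top, 100 mm from the centre towards the chest's -y end; a brass plate 46 mm square, 5 mm thick lies on the case.
- recess (a point): centre of the floor of the recess in the wooden key stand, 8 mm above the bench. The stand is fixed, 70 (x) x 50 (y) x 38 mm high; the recess is 32 mm (x) by 16 mm (y), 30 mm deep, open at the top, x and y being the stand's. The key stands in it with its bit along x, its tip on the floor and its bow's centre 56 mm above this point, clear of the block.
- offcut: a loose wooden offcut, 100 x 28 x 20 mm, between the chest and the stand
- whetstone: a grey whetstone, 50 x 130 x 22 mm, lying on the chest's lid
- trysquare: a small try square, 16 mm high, lying beyond the stand
- chisel: a chisel, 240 mm long, 30 mm high, lying to the right of the stand
- tape: a grey tape measure, 60 x 55 x 32 mm, lying to the right of the stand
Things that resemble listed ones, but are neither listed nor needed, are in the scene too. Of the things like the part that bears key_grip, leave any that is purple; of the rest the smaller one is meant. Several things look just like the part that bears recess: the one meant starts farthest from the robot's base.

How it is judged (in metres and radians):
On the way, in this order (a step that is already met when the one before it is completed fails the run):
1. the tongue is all the way across, with the key still in the lock (value of joint latch above 0.22 rad and z of key_grip in the frame of lock_axis below 0.036 m and horizontal distance between key_grip and lock_axis below 0.01 m), for 0.2 s.
2. the key is drawn up out of the lock (z of key_grip in the frame of lock_axis above 0.057 m and value of joint latch above 0.22 rad), for 0.1 s.
At the end, for the whole second after the job is handed in: The tongue is still thrown (latch above 0.22 rad), and the key stands released and at rest in the recess of the stand: its bow's centre within 15 mm sideways of the recess's centre and 50 to 60 mm above its floor, leaning less than 0.3 rad (value of joint latch above 0.22 rad and horizontal distance between key_grip and recess below 0.015 m and z of key_grip in the frame of recess between 0.05 and 0.06 m and angle between key_grip's own z axis and vertical below 0.3 rad and linear speed of key below 0.02 m/s); the robot touches nothing.
It fails at once if the key is forced: it presses on the lock or the tongue with more than 40 N (contact force between key and barrel above 40 N or contact force between key and chest above 40 N).
It fails at once if the robot touches the chest, its lock or its tongue (over 2 N) (contact force between any of the arm, the fingers and chest above 2 N or contact force between the fingers and barrel above 2 N).
It fails at once if one of the other things on the bench is moved by more than 20 mm (distance of any of offcut, whetstone, trysquare, chisel, tape from where it was at the start of the episode above 0.02 m).
It also fails if it takes over 67 s, if anything falls off the work surface, if the arm or the gripper's body presses on something with over 40 N, if the wrist force passes 120 N, or if a joint passes its speed limit or range.

ROBOT

A 7-joint arm with a two-finger parallel gripper is mounted at the origin on the work surface. World frame = base frame: x ahead of the robot, y to its left, z up, the work surface at z = 0. Lengths are in mm, angles in rad, forces in N, time in s.
With the tool pointing down it reaches from about 400 to 875 mm from the base axis. Payload 19.3 kg.
Tool frame: the origin (TCP) lies between the finger pads; the fingertips stand 8 mm ahead of it and the grasp point (between the pads) lies 11 mm behind it; z points along the fingers, y is the line along which they close (so a half turn about z gives the same grasp; the last joint's range is limited). The gripper opens to 85 mm and grips with 20 to 120 N. Pads are 22 mm wide; open, the fingers measure 114 mm over their backs; the gripper's body (76 mm by 85 mm) begins 54 mm behind the grasp point. The pads swing forward as they close: fully open they stand 13 mm farther back than shut.
Start: joints at [-1.328, 0.521, -0.036, 1.599, 0.021, 1.021, -0.113], TCP at [192.346, 594.658, 239.291] pointing down, gripper open.
Joint ranges: [-2.91, 2.91], [-0.3, 2.13], [-1.5, 1.42], [0.17, 2.43], [-1.26, 4.41], [0.16, 1.93], [-2.52, 2.52]. Speed limits (rad/s): [1.89, 1.89, 2.39, 2.39, 3.01, 3.01, 3.01].

INTERFACE

Orientations are given as a rotation vector (axis times angle).
In Python, from bench import sensors, viewer, finish_job gives the robot as it stands.
- The arm moves only by the tool jog_arm, never from a script. Its arguments are lists of equal length, an entry for each row: "xyz": the shift along the world's x, y, z in cm, a list of three; "turn": the turn about the world's z in degrees. In form: {"xyz": [[x, y, z], ...], "turn": [turn, ...]}. A call has 1 to 12 rows; each row is the pose to reach, as a shift and turn from the pose commanded when the call began; what a row does not reach only later rows make up. A row lasts 1/12 s, in which the tool goes at most 41.7 mm and 7.16 degrees, less where a joint would pass 70% of its speed; a pose out of reach is approached as far as the arm can. A call with a gripper value outside its range is refused whole. "fingers" is the finger opening in cm, from 0 to 8.54, set as the call begins (left out, the last holds). The fingers move at their own pace and stop on an object; the grip force is fixed at half the most. Time passes only in rows, so rows that repeat a pose let the fingers close. It gives the time, the measured TCP pose, the force, the opening and the grip force at its end, in the units of the state.
- sensors.read_state(): the state, without advancing time (a new reading comes with each control period).
- viewer.grab_frame(name): name is "side" or "top" or "wrist"; returns the picture (384x512x3 uint8, red, green, blue); there is no depth.
- viewer.get_calibration(name): a dict with "vfov" (degrees; the focal length in pixels is half the picture's height over the tangent of half this angle, whatever the lens; pixels are square), "cx", "cy" (the principal point, pixels), "distortion" ([k1, k2, p1, p2, k3] as OpenCV has them; the pictures are not rectified), "T" (4x4, takes a point from camera to world coordinates); the wrist camera has in their place "hand_eye" (4x4, takes a point from camera to tool coordinates, whose origin is the TCP and whose axes are the flange's). Camera axes: x right, y down, z forward; pixel columns grow to the right and rows downward; lengths in mm; the calibration is good to about 2 mm. A picture is of the moment at which its call begins: read the wrist's pose just before it. get_calibration takes no time and is no camera call.
- finish_job(): hands the job in; it is judged then, once.
The state is a dict: "t": time; "joint_pos": joint angles; "qvel": joint speeds; "joint_torque": joint torques, N m; "eef_pos": TCP position; "orientation": TCP orientation; "ft_force": force on the tool from outside, world axes, zero at the start; "ft_torque": the same for the moment, N m; "gripper_width": finger opening in mm; "finger_force": force on a finger pad.
Only numpy, scipy, OpenCV 4.12 (cv2) and the standard library are available. Lean on these libraries where they do the work, as an engineer would, in place of code of your own. Each camera call takes 0.05 s, during which the arm holds its last target. There are 200 camera calls.

## Working session

There is one attempt and no reset: what is moved stays moved. The work goes in short steps, Python scripts to look and compute and a tool call to move; the robot and the scene stay as the last step left them, time stands still between calls to the robot, and variables do not carry over. Pictures are saved under pics/ and viewed, at most 10 in all, crops included, and the job is handed in when it is done.

Besides the shell and the picture viewer there is one more tool, called after ">>>" as name(argument=value, ...), one argument or row to a line, values as JSON. jog_arm: Moves the arm, as the interface text tells. Its arguments: {"type":"object","properties":{"xyz":{"type":"array","items":{"type":"array","items":{"type":"number"}}},"turn":{"type":"array","items":{"type":"number"}},"fingers":{"type":"number"}},"required":["xyz","turn"]}

```bash
mkdir -p pics; cat > h.py <<'E'
import numpy as np, cv2
from scipy.spatial.transform import Rotation as R
from bench import sensors, viewer, finish_job
def cam(n):
    c=viewer.get_calibration(n); f=192/np.tan(np.radians(c["vfov"])/2)
    K=np.array([[f,0,c["cx"]],[0,f,c["cy"]],[0,0,1.]])
    if "T" in c: T=np.array(c["T"])
    else:
        s=sensors.read_state(); T=np.eye(4); T[:3,:3]=R.from_rotvec(s["orientation"]).as_matrix(); T[:3,3]=s["eef_pos"]; T=T@np.array(c["hand_eye"])
    return K,np.array(c["distortion"],float),T
def grab(n,fn=None):
    c=cam(n); im=viewer.grab_frame(n)
    if fn: cv2.imwrite(f"pics/{fn}.png",im[:,:,::-1])
    return im,c
def plane(c,px,z):
    K,d,T=c; u=cv2.undistortPoints(np.array(px,float).reshape(-1,1,2),K,d).reshape(-1,2)
    r=np.c_[u,np.ones(len(u))]@T[:3,:3].T; o=T[:3,3]
    return o+r*((z-o[2])/r[:,2])[:,None]
def proj(c,P):
    K,d,T=c; Ti=np.linalg.inv(T); rv,_=cv2.Rodrigues(Ti[:3,:3])
    return cv2.projectPoints(np.array(P,float).reshape(-1,1,3),rv,Ti[:3,3],K,d)[0].reshape(-1,2)
E
python3 - <<'E'
from h import *
s=sensors.read_state(); print({k:np.round(v,3) for k,v in s.items()})
a,c1=grab("top","t0");b,c2=grab("side","s0");print(c1[2].round(2),c2[2].round(2),c1[0])
cv2.imwrite("pics/a.png",cv2.resize(a[:,:,::-1],(800,600),interpolation=cv2.INTER_CUBIC))
cv2.imwrite("pics/b.png",cv2.resize(b[:,:,::-1],(800,600),interpolation=cv2.INTER_CUBIC))
print(viewer.get_calibration("wrist")["hand_eye"])
E
```

```text
{'t': np.float64(0.0), 'joint_pos': array([-1.328,  0.522, -0.036,  1.6  ,  0.021,  1.021, -0.113]), 'qvel': array([-0.001,  0.   ,  0.001, -0.002, -0.   , -0.001, -0.   ]), 'joint_torque': array([-2.0000e-03, -9.2713e+01,  1.9790e+00, -3.6995e+01,  1.8000e-02,
        8.0000e-03,  0.0000e+00]), 'eef_pos': array([192.275, 594.346, 238.719]), 'orientation': array([-4.890e-01, -3.103e+00,  2.000e-03]), 'ft_force': array([ 0.315,  0.105, -0.422]), 'ft_torque': array([-0.03 ,  0.002, -0.013]), 'finger_force': np.float64(0.0), 'gripper_width': np.float64(85.093)}
[[ 1.00000e-02 -9.80000e-01  2.00000e-01  3.30140e+02]
 [-1.00000e+00 -2.00000e-02 -3.00000e-02 -1.92600e+01]
 [ 3.00000e-02 -2.00000e-01 -9.80000e-01  1.34376e+03]
 [ 0.00000e+00  0.00000e+00  0.00000e+00  1.00000e+00]] [[-9.8000e-01 -1.2000e-01  1.8000e-01  3.9247e+02]
 [-2.2000e-01  4.8000e-01 -8.5000e-01  8.1675e+02]
 [ 1.0000e-02 -8.7000e-01 -4.9000e-01  6.1384e+02]
 [ 0.0000e+00  0.0000e+00  0.0000e+00  1.0000e+00]] [[437.64049647   0.         262.09000272]
 [  0.         437.64049647 198.35183185]
 [  0.           0.           1.        ]]
[[-6.15148806e-04 -9.52190706e-01 -3.05503650e-01  7.86599277e+01]
 [ 9.99998550e-01 -1.07091420e-03  1.32426122e-03  1.03865006e-01]
 [-1.58811743e-03 -3.05502392e-01  9.52189984e-01 -1.33083222e+02]
 [ 0.00000000e+00  0.00000000e+00  0.00000000e+00  1.00000000e+00]]
```

View pics/a.png

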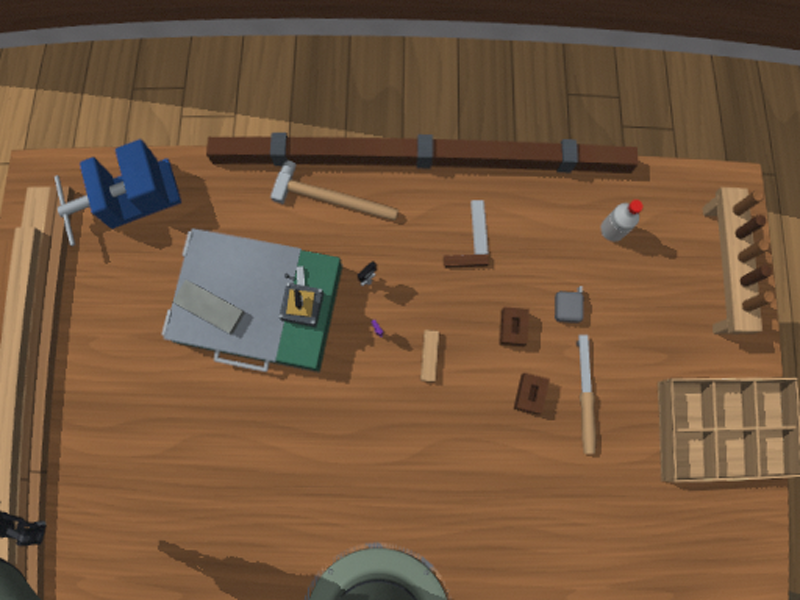

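View pics/b.png

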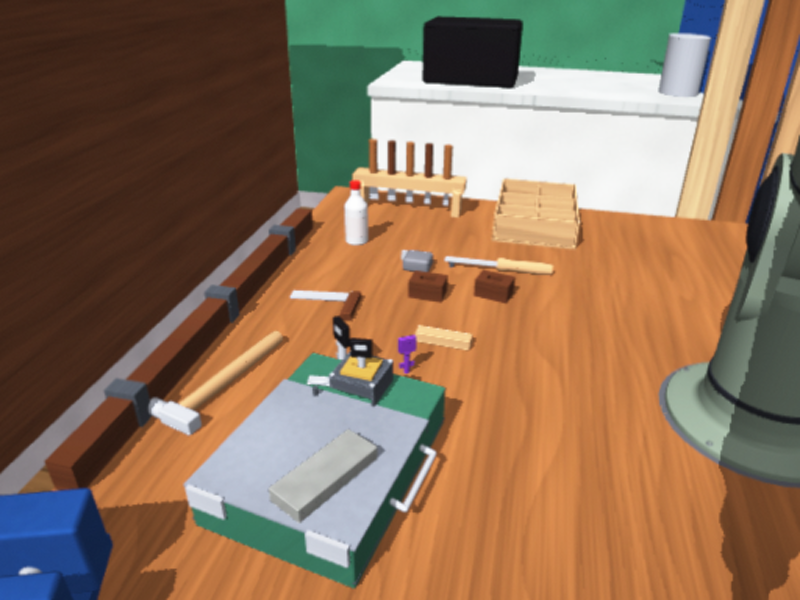

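The top view shows the chest, with the brass plate at about (300,303) and the key bow at (298,298). The decoy keys are black at (368,272) and purple at (376,327). The stands are at (514,326), which is the farther one and the one meant, and at (532,393).

```bash
python3 - <<'E'
from h import *
a=cv2.imread("pics/t0.png")[:,:,::-1]; c=cam("top")
def u(p): return np.array(p)*0.64
hsv=cv2.cvtColor(a,cv2.COLOR_RGB2HSV)
m=cv2.inRange(hsv,(18,120,110),(32,255,255)); m2=np.zeros_like(m); m2[175:215,170:215]=m[175:215,170:215]
cnt=np.argwhere(m2)[:,::-1].astype(np.float32); r=cv2.minAreaRect(cnt); print("brass",r,len(cnt)); print(plane(c,[r[0]],109), plane(c,cv2.boxPoints(r),109).round(1))
# green end of lid/chest corners
print("chest corners",plane(c,u([[340,260],[318,369],[192,230],[165,340]]),70).round(0))
for n,p,z in [("bow",(298,298),138),("decoyblack",(368,272),45),("purple",(376,327),45),("recess",(514,325),38),("stand2",(532,392),38),("offcut",(431,355),20)]: print(n,plane(c,u([p]),z).round(0))
x=a[160:250,160:350]; cv2.imwrite("pics/c.png",cv2.resize(x[:,:,::-1],(798,378),interpolation=cv2.INTER_CUBIC))
E
```

```text
brass ((191.74856567382812, 193.38438415527344), (15.58586311340332, 15.58586311340332), 8.746162414550781) 178
[[588.24915238 152.23377508 109.        ]] [[568.7 177.1 109. ]
 [614.2 172.4 109. ]
 [607.9 127.3 109. ]
 [562.5 132.3 109. ]]
chest corners [[681.  83.  70.]
 [469. 118.  70.]
 [738. 378.  70.]
 [518. 414.  70.]]
bow [[590. 151. 138.]]
decoyblack [[664.  30.  45.]]
purple [[555.  12.  45.]]
recess [[ 565. -257.   38.]]
stand2 [[ 434. -291.   38.]]
offcut [[506. -96.  20.]]
```

View pics/c.png

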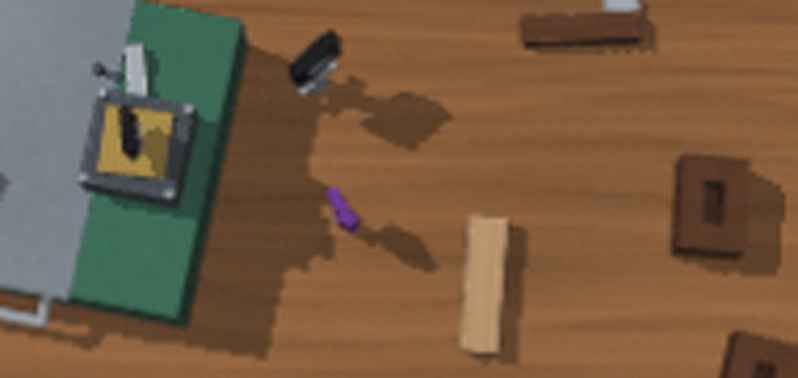

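The crop shows the bow over the plate, its long axis about 0.2 rad from world x. The chosen stand's slot is at about (715,202) in the crop. I'll go above the key, taking the half-turn that spares joint 7.

>>> jog_arm(
  xyz=[
    [39.5,-44.2,4],
    [39.5,-44.2,4],
    [39.5,-44.2,4],
    [39.5,-44.2,4],
    [39.5,-44.2,4],
    [39.5,-44.2,4],
    [39.5,-44.2,4],
    [39.5,-44.2,4],
    [39.5,-44.2,4],
    [39.5,-44.2,4],
    [39.5,-44.2,4],
    [39.5,-44.2,4],
  ],
  turn=[-7,-14,-21,-28,-35,-42,-49,-56,-63,-70,-77,-84],
)

```text
t: 1.1
eef_pos: [525.7, 220.9, 273.1]
orientation: [-2.446, -1.972, -0.0]
ft_force: [0.5, 0.3, -0.4]
gripper_width: 85.5
finger_force: 0.0
```

```bash
python3 - <<'E'
from h import *
s=sensors.read_state();print(s["joint_pos"].round(2),s["eef_pos"].round(1),s["orientation"].round(3))
E
```

```text
[-0.8   0.43  0.42  1.73 -0.2   1.03 -0.53] [525.7 220.9 273.1] [-2.446 -1.972 -0.   ]
```

>>> jog_arm(
  xyz=[
    [6.2,-6.9,1],
    [6.2,-6.9,1],
    [6.2,-6.9,1],
    [6.2,-6.9,1],
    [6.2,-6.9,1],
    [6.2,-6.9,1],
    [6.2,-6.9,1],
    [6.2,-6.9,1],
    [6.2,-6.9,1],
    [6.2,-6.9,1],
    [6.2,-6.9,1],
    [6.2,-6.9,1],
  ],
  turn=[-7,-14,-21,-28,-35,-42,-49,-56,-63,-67,-67,-67],
  fingers=5,
)

```text
t: 2.1
eef_pos: [586.6, 153.8, 282.7]
orientation: [3.126, 0.308, -0.001]
ft_force: [0.3, -0.1, -0.7]
gripper_width: 50.0
finger_force: 0.0
```

```bash
python3 - <<'E'
from h import *
s=sensors.read_state();print(s["joint_pos"].round(2),s["eef_pos"].round(1),s["orientation"].round(3))
M=R.from_rotvec(s["orientation"]).as_matrix();print(M.round(3))
a,c=grab("wrist","w0"); print(proj(c,[[588,152,109],[588,152,138]]))
cv2.imwrite("pics/w0b.png",cv2.resize(a[:,:,::-1],(800,600),interpolation=cv2.INTER_CUBIC))
E
```

```text
[-0.83  0.55  0.73  1.63 -0.39  1.12 -1.38] [586.6 153.8 282.7] [ 3.126e+00  3.080e-01 -1.000e-03]
[[ 0.981  0.195 -0.   ]
 [ 0.195 -0.981 -0.   ]
 [-0.001  0.    -1.   ]]
[[255.42992897 171.63595168]
 [255.64622716 178.61788235]]
```

View pics/w0b.png

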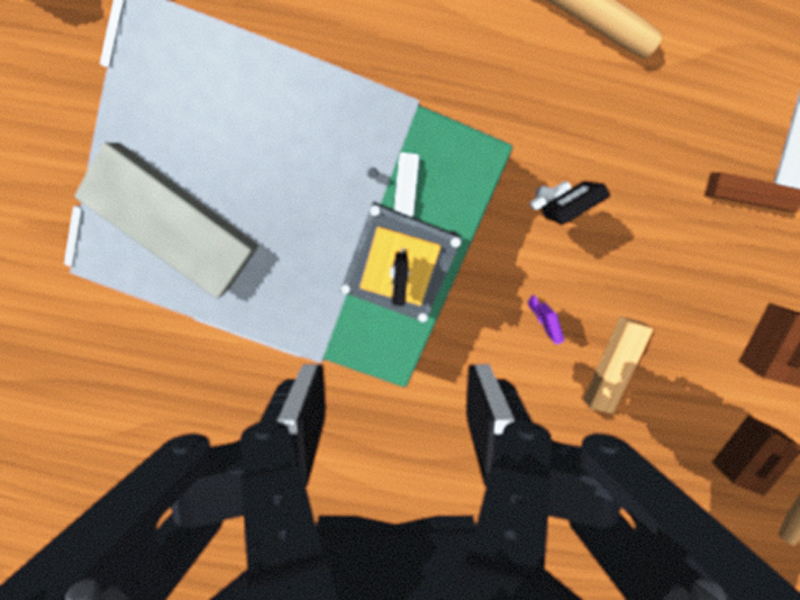

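The wrist view shows the bow at (400,278), nearly in line with the tool's x, over the brass plate at (400,265). The tongue is at (407,183) and the fingers straddle clear.

```bash
cat > meas.py <<'E'
from h import *
def meas(a,c,guess=(588,152,120),win=45):
    hsv=cv2.cvtColor(a,cv2.COLOR_RGB2HSV); g=proj(c,[guess])[0]
    roi=np.zeros(a.shape[:2],np.uint8); cv2.circle(roi,tuple(int(v) for v in g),win,255,-1)
    m=cv2.inRange(hsv,(18,120,90),(32,255,255))&roi
    P=np.argwhere(m)[:,::-1].astype(np.float32); w=plane(c,P,109)[:,:2].astype(np.float32); r=cv2.minAreaRect(w); print("brass",r)
    hull=cv2.convexHull(P.astype(np.int32)); rm=np.zeros_like(m); cv2.fillConvexPoly(rm,hull,255)
    rm=cv2.dilate(rm,np.ones((3,3)))
    k=(a.max(2)<55).astype(np.uint8)*255&rm
    n,l,st,ce=cv2.connectedComponentsWithStats(k); i=1+np.argmax(st[1:,4]); Q=np.argwhere(l==i)[:,::-1].astype(np.float32)
    for z in (124,138,152):
        w=plane(c,Q,z)[:,:2].astype(np.float32); r=cv2.minAreaRect(w); q=w-w.mean(0); e=np.linalg.svd(q,full_matrices=False)[2][0]
        print("bow z",z,np.round(r[0],1),np.round(r[1],1),"ang",np.arctan(e[1]/e[0]).round(3),len(Q))
E
python3 - <<'E'
from meas import *
a=cv2.imread("pics/w0.png")[:,:,::-1]; c=cam("wrist"); meas(a,c,win=35)
print("case studs",plane(c,np.array([[375,210],[456,242],[423,318],[345,290]])*.64,104).round(1))
E
```

```text
brass ((588.5548706054688, 143.9047088623047), (63.16485595703125, 46.65990447998047), 84.48826599121094)
bow z 124 [585.2 151.1] [34.2  6.9] ang 0.15 197
bow z 138 [589. 152.] [32.5  6.6] ang 0.15 197
bow z 152 [592.7 152.9] [30.9  6.3] ang 0.15 197
case studs [[624.3 176.3 104. ]
 [613.4 115.9 104. ]
 [552.8 126.7 104. ]
 [563.  187.3 104. ]]
```

>>> jog_arm(
  xyz=[
    [0.2,-0.2,-3],
    [0.2,-0.2,-6],
    [0.2,-0.2,-8],
    [0.2,-0.2,-9],
    [0.2,-0.2,-9.5],
    [0.2,-0.2,-9.5],
    [0.2,-0.2,-9.5],
  ],
  turn=[-2.6,-2.6,-2.6,-2.6,-2.6,-2.6,-2.6],
  fingers=3,
)

```text
t: 2.73
eef_pos: [589.3, 151.6, 189.0]
orientation: [-3.133, -0.233, -0.002]
ft_force: [0.4, 0.4, -0.1]
gripper_width: 29.9
finger_force: 0.0
```

```bash
python3 - <<'E'
from meas import *
s=sensors.read_state();print(s["joint_pos"].round(2),s["eef_pos"].round(1),s["ft_force"],s["gripper_width"])
M=R.from_rotvec(s["orientation"]).as_matrix();print(np.arctan2(M[1,0],M[0,0]))
a,c=grab("wrist","w1"); g=proj(c,[[588,152,120]])[0].astype(int);print(g)
try: meas(a,c,win=60)
except Exception as e: print(e)
x=a[max(0,g[1]-80):g[1]+80,g[0]-105:g[0]+105]; cv2.imwrite("pics/w1b.png",cv2.resize(x[:,:,::-1],None,fx=3.7,fy=3.7,interpolation=cv2.INTER_CUBIC)); print(max(0,g[1]-80),g[0]-105)
E
```

```text
[-0.78  0.65  0.67  1.72 -0.48  0.94 -1.35] [589.3 151.6 189. ] [ 0.41875965  0.43592969 -0.09183266] 29.91661962513299
0.14842641675584747
[253 208]
brass ((578.17919921875, 147.40573120117188), (62.26164245605469, 70.75890350341797), 79.97856140136719)
bow z 124 [581.9 151.1] [40.8  8.6] ang 0.126 532
bow z 138 [587.9 152. ] [37.9  8. ] ang 0.126 532
bow z 152 [593.8 152.9] [35.1  7.4] ang 0.126 532
128 148
```

View pics/w1b.png

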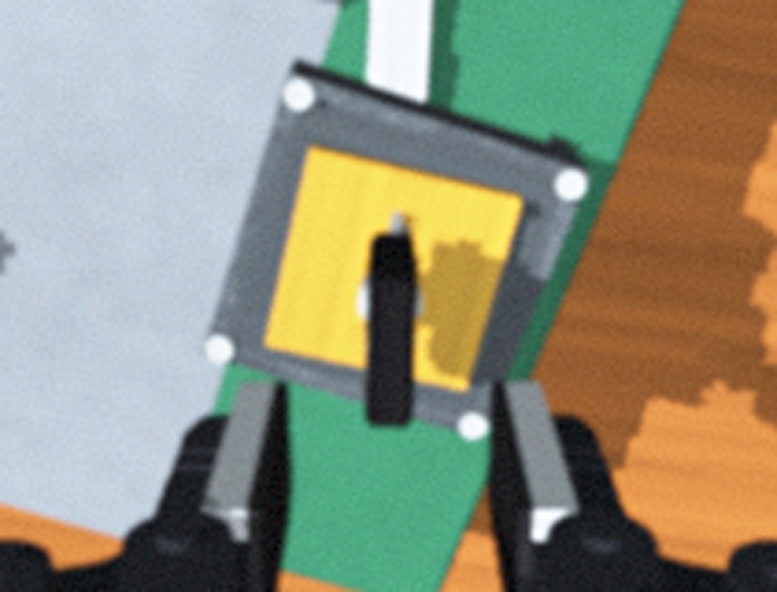

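```bash
python3 - <<'E'
from meas import *
c=cam("wrist")
f=lambda p:np.array(p)/3.7+[148,128]
p=plane(c,f([[398,222]]),109);print(p, p-[588.4,151.6,109])
print("brass corners",plane(c,f([[308,147],[523,198],[470,390],[265,345]]),109).round(1))
print("studs",plane(c,f([[299,95],[571,185],[473,426],[220,348]]),104).round(1))
print("shank sides z120",plane(c,f([[361,300],[421,300]]),120).round(1))
print("bow top corners",plane(c,f([[368,425],[412,425]]),152).round(1))
a=cv2.imread("pics/w1.png")[:,:,::-1]; print(a[184:194,250:262].mean(2).round())
E
```

```text
[[600.80185519 151.98001614 109.        ]] [[12.40185519  0.38001614  0.        ]]
brass corners [[614.1 172.9 109. ]
 [609.9 126.7 109. ]
 [564.3 130.2 109. ]
 [568.4 176.7 109. ]]
studs [[623.7 176.4 104. ]
 [613.  116.2 104. ]
 [552.9 127.1 104. ]
 [563.9 187.  104. ]]
shank sides z120 [[586.4 157.6 120. ]
 [588.2 145.4 120. ]]
bow top corners [[575.2 153.9 152. ]
 [576.4 146.  152. ]]
[[192. 189. 189. 191. 193. 190. 191. 185. 185. 187. 187. 188.]
 [187. 188. 191. 194. 197. 192. 183. 173. 175. 180. 187. 189.]
 [189. 188. 194. 196. 197. 184. 167. 150. 149. 166. 178. 186.]
 [192. 191. 198. 204. 191. 180. 161. 137. 125. 154. 167. 183.]
 [190. 189. 198. 200. 189. 177. 152. 126. 134. 157. 174. 185.]
 [191. 186. 191. 188. 176. 161. 130. 109. 124. 153. 173. 183.]
 [159. 147. 147. 150. 137. 129. 106.  91. 113. 145. 177. 189.]
 [ 98.  83.  82.  78.  85.  74.  64.  57.  83. 133. 172. 191.]
 [ 37.  19.  23.  28.  26.  32.  26.  26.  57. 118. 175. 190.]
 [ 18.  19.  13.  15.  15.  13.  18.  14.  37. 102. 164. 190.]]
```

>>> jog_arm(
  xyz=[
    [-0.04,0,-2],
    [-0.04,0,-4],
    [-0.04,0,-5.3],
    [-0.04,0,-5.8],
    [-0.04,0,-5.8],
    [-0.04,0,-5.8],
  ],
  turn=[-1,-1,-1,-1,-1,-1],
)

```text
t: 3.28
eef_pos: [588.8, 151.6, 130.8]
orientation: [-3.135, -0.205, -0.001]
ft_force: [0.2, -0.9, 0.7]
gripper_width: 29.8
finger_force: 0.0
```

>>> jog_arm(
  xyz=[
    [0,0,0],
    [0,0,0],
    [0,0,0],
    [0,0,0],
    [0,0,0],
  ],
  turn=[0,0,0,0,0],
  fingers=1.2,
)

```text
t: 3.7
eef_pos: [588.5, 151.7, 130.2]
orientation: [-3.135, -0.205, -0.0]
ft_force: [0.8, -0.4, 0.6]
gripper_width: 12.0
finger_force: 0.0
```

```bash
cat > st.py <<'E'
from h import *
s=sensors.read_state();M=R.from_rotvec(s["orientation"]).as_matrix()
print("t",s["t"],"p",s["eef_pos"].round(2),"yaw",np.arctan2(M[1,0],M[0,0]).round(4),"tilt",M[:2,2].round(4),"F",s["ft_force"].round(2),"M",s["ft_torque"].round(3),"w",s["gripper_width"].round(2),s["finger_force"].round(1),"j7",s["joint_pos"][6].round(2))
E
python3 st.py; python3 -c "
from h import *
a,c=grab('wrist','w2'); g=proj(c,[[588,152,130]])[0].astype(int)
x=a[max(0,g[1]-80):g[1]+80,g[0]-105:g[0]+105]; cv2.imwrite('pics/w2b.png',cv2.resize(x[:,:,::-1],None,fx=3.7,fy=3.7,interpolation=cv2.INTER_CUBIC))"
```

```text
Traceback (most recent call last):
  File "st.py", line 3, in <module>
    print("t",s["t"],"p",s["eef_pos"].round(2),"yaw",np.arctan2(M[1,0],M[0,0]).round(4),"tilt",M[:2,2].round(4),"F",s["ft_force"].round(2),"M",s["ft_torque"].round(3),"w",s["gripper_width"].round(2),s["finger_force"].round(1),"j7",s["joint_pos"][6].round(2))
                                                                                                                                                                           ^^^^^^^^^^^^^^^^^^^^^^^^
AttributeError: 'float' object has no attribute 'round'
```

View pics/w2b.png

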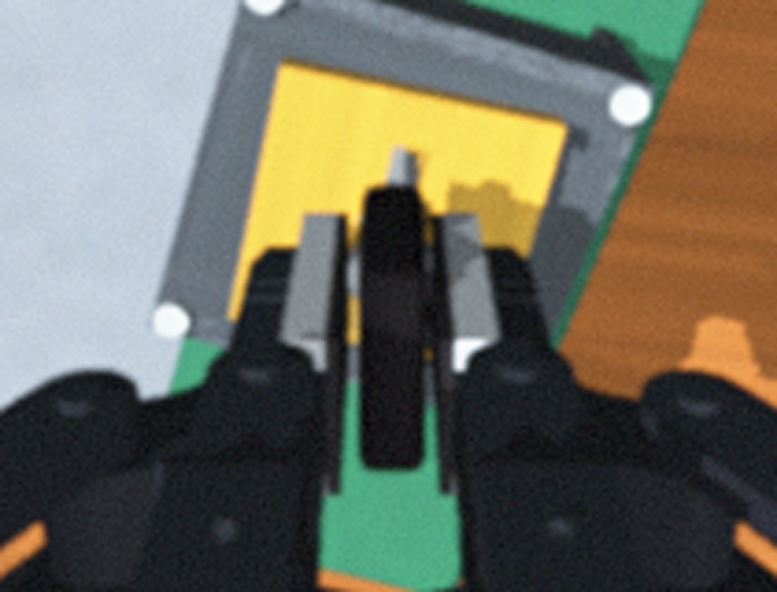

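The bow sits between the pads, about 0.5 mm nearer the right one. The end of the slot shows at (403,165). I'll shift slightly and close in steps.

>>> jog_arm(
  xyz=[
    [0.01,-0.05,0],
    [0.01,-0.05,0],
    [0.01,-0.05,0],
  ],
  turn=[0,0,0],
  fingers=1.0,
)

```text
t: 4.0
eef_pos: [588.5, 151.1, 130.0]
orientation: [-3.135, -0.205, -0.0]
ft_force: [-1.0, -0.4, 0.3]
gripper_width: 10.0
finger_force: 0.0
```

>>> jog_arm(
  xyz=[
    [0,0,0],
    [0,0,0],
  ],
  turn=[0,0],
  fingers=0.92,
)

```text
t: 4.17
eef_pos: [588.5, 151.2, 130.0]
orientation: [-3.135, -0.205, 0.0]
ft_force: [0.1, -0.3, -0.5]
gripper_width: 8.7
finger_force: 3.9
```

```bash
sed -i 's/s\["gripper_width"\].round(2),s\["finger_force"\].round(1)/round(float(s["gripper_width"]),2),round(float(s["finger_force"]),1)/' st.py; python3 st.py
```

```text
t 4.1667 p [588.47 151.21 129.96] yaw 0.1305 tilt [-0.  0.] F [ 0.06 -0.34 -0.46] M [-0.014  0.021  0.042] w 8.72 3.9 j7 -1.32
```

>>> jog_arm(
  xyz=[
    [0,0,0],
    [0,0,0],
    [0,0,0],
  ],
  turn=[0,0,0],
  fingers=0.5,
)

```text
t: 4.42
eef_pos: [588.5, 151.2, 130.1]
orientation: [-3.135, -0.205, -0.0]
ft_force: [-1.5, 0.9, 5.0]
gripper_width: 7.8
finger_force: 59.6
```

```bash
python3 st.py
```

```text
t 4.4167 p [588.51 151.24 130.06] yaw 0.1305 tilt [0.0001 0.0001] F [-1.53  0.91  4.99] M [ 0.132  0.197 -0.025] w 7.76 59.6 j7 -1.32
```

>>> jog_arm(
  xyz=[
    [0,0,0],
    [0,0,0],
    [0,0,0],
    [0,0,0],
    [0,0,0],
  ],
  turn=[3,6,9,12,12],
)

```text
t: 4.83
eef_pos: [588.6, 151.1, 130.1]
orientation: [-3.096, -0.535, -0.001]
ft_force: [0.2, 0.3, 1.3]
gripper_width: 8.1
finger_force: 59.3
```

```bash
python3 st.py
```

```text
t 4.8333 p [588.61 151.09 130.06] yaw 0.3424 tilt [0.0003 0.0002] F [0.24 0.3  1.31] M [-0.09  -0.148 -0.041] w 8.05 59.3 j7 -1.15
```

>>> jog_arm(
  xyz=[
    [0,0,0],
    [0,0,0],
    [0,0,0],
    [0,0,0],
    [0,0,0],
    [0,0,0],
  ],
  turn=[4,8,12,16,20,20],
)

```text
t: 5.33
eef_pos: [588.6, 151.0, 130.1]
orientation: [-2.956, -1.063, -0.001]
ft_force: [0.8, 0.1, 1.8]
gripper_width: 7.7
finger_force: 59.3
```

```bash
python3 st.py
```

```text
t 5.3333 p [588.63 151.02 130.07] yaw 0.6905 tilt [0.0003 0.0002] F [0.77 0.13 1.78] M [-0.055 -0.107 -0.018] w 7.72 59.3 j7 -0.88
```

>>> jog_arm(
  xyz=[
    [0,0,0],
    [0,0,0],
    [0,0,0],
    [0,0,0],
    [0,0,0],
  ],
  turn=[2,4,6,8,8],
)

```text
t: 5.75
eef_pos: [588.6, 151.1, 130.1]
orientation: [2.877, 1.262, 0.0]
ft_force: [0.1, -0.7, 3.0]
gripper_width: 8.1
finger_force: 59.5
```

```bash
python3 st.py
```

```text
t 5.75 p [588.61 151.11 130.05] yaw 0.8267 tilt [0.0002 0.0001] F [ 0.09 -0.73  3.03] M [-0.124 -0.224  0.001] w 8.12 59.5 j7 -0.77
```

>>> jog_arm(
  xyz=[
    [0,0,0],
    [0,0,0],
    [0,0,0],
    [0,0,0],
  ],
  turn=[1.5,3,4,4],
)

```text
t: 6.08
eef_pos: [588.9, 150.9, 130.1]
orientation: [2.829, 1.365, 0.001]
ft_force: [4.3, -2.5, 1.3]
gripper_width: 8.3
finger_force: 59.4
```

```bash
python3 st.py
```

```text
t 6.0833 p [588.92 150.95 130.09] yaw 0.8989 tilt [ 0.0009 -0.0001] F [ 4.26 -2.53  1.35] M [-0.511 -1.154 -0.035] w 8.25 59.4 j7 -0.71
```

>>> jog_arm(
  xyz=[
    [0,0,0],
    [0,0,0],
    [0,0,0],
    [0,0,0],
  ],
  turn=[1.5,3,4,4],
)

```text
t: 6.42
eef_pos: [589.1, 150.9, 130.1]
orientation: [2.78, 1.462, 0.002]
ft_force: [6.0, -2.3, -0.9]
gripper_width: 8.1
finger_force: 59.3
```

```bash
python3 st.py
```

```text
t 6.4167 p [589.08 150.86 130.07] yaw 0.9687 tilt [ 0.0013 -0.0002] F [ 6.05 -2.34 -0.89] M [-0.621 -1.511 -0.078] w 8.07 59.3 j7 -0.66
```

>>> jog_arm(
  xyz=[
    [0,0,0],
    [0,0,0],
    [0,0,0],
  ],
  turn=[1,2,2],
)

```text
t: 6.67
eef_pos: [589.1, 150.9, 130.1]
orientation: [2.754, 1.511, 0.002]
ft_force: [6.4, -2.1, -0.0]
gripper_width: 8.1
finger_force: 59.3
```

```bash
python3 st.py
```

```text
t 6.6667 p [589.12 150.89 130.07] yaw 1.0035 tilt [ 0.0013 -0.0002] F [ 6.44 -2.14 -0.04] M [-0.615 -1.609 -0.076] w 8.09 59.3 j7 -0.63
```

>>> jog_arm(
  xyz=[
    [0,0,0],
    [0,0,0],
    [0,0,0],
  ],
  turn=[1,2,2],
)

```text
t: 6.92
eef_pos: [589.1, 150.9, 130.1]
orientation: [2.727, 1.558, 0.002]
ft_force: [6.3, -2.1, 0.4]
gripper_width: 8.1
finger_force: 59.3
```

```bash
python3 st.py
```

```text
t 6.9167 p [589.15 150.89 130.07] yaw 1.0384 tilt [ 0.0014 -0.0001] F [ 6.34 -2.14  0.44] M [-0.588 -1.62  -0.053] w 8.05 59.3 j7 -0.6
```

>>> jog_arm(
  xyz=[
    [0,0,0],
    [0,0,0],
  ],
  turn=[1,1.5],
)

```text
t: 7.08
eef_pos: [589.1, 151.0, 130.1]
orientation: [2.706, 1.594, 0.002]
ft_force: [6.3, -1.7, 0.8]
gripper_width: 8.3
finger_force: 59.3
```

```bash
python3 st.py
```

```text
t 7.0833 p [589.13 150.95 130.08] yaw 1.0644 tilt [ 0.0014 -0.0002] F [ 6.34 -1.74  0.79] M [-0.595 -1.638 -0.107] w 8.25 59.3 j7 -0.58
```

>>> jog_arm(
  xyz=[
    [0,0,0],
    [0,0,0],
  ],
  turn=[1,1],
)

```text
t: 7.25
eef_pos: [589.1, 151.0, 130.1]
orientation: [2.692, 1.618, 0.002]
ft_force: [7.0, -1.6, -0.5]
gripper_width: 8.2
finger_force: 59.3
```

```bash
python3 st.py
```

```text
t 7.25 p [589.14 150.96 130.07] yaw 1.082 tilt [ 0.0014 -0.0001] F [ 6.96 -1.65 -0.5 ] M [-0.589 -1.646 -0.082] w 8.16 59.3 j7 -0.57
```

>>> jog_arm(
  xyz=[
    [0,0,0],
    [0,0,0],
  ],
  turn=[1,1],
)

```text
t: 7.42
eef_pos: [589.2, 150.9, 130.1]
orientation: [2.678, 1.641, 0.002]
ft_force: [6.6, -2.7, 0.2]
gripper_width: 7.9
finger_force: 59.3
```

```bash
python3 st.py
```

```text
t 7.4167 p [589.17 150.93 130.1 ] yaw 1.0994 tilt [ 0.0015 -0.0001] F [ 6.65 -2.72  0.22] M [-0.542 -1.654 -0.058] w 7.94 59.3 j7 -0.55
```

>>> jog_arm(
  xyz=[
    [0,0,0],
    [0,0,0],
  ],
  turn=[1,1],
)

```text
t: 7.58
eef_pos: [589.1, 151.0, 130.1]
orientation: [2.664, 1.664, 0.002]
ft_force: [6.1, -2.4, -0.1]
gripper_width: 8.1
finger_force: 59.3
```

```bash
python3 st.py
```

```text
t 7.5833 p [589.15 150.95 130.07] yaw 1.1169 tilt [ 0.0014 -0.0001] F [ 6.08 -2.4  -0.14] M [-0.564 -1.671 -0.082] w 8.07 59.3 j7 -0.54
```

>>> jog_arm(
  xyz=[
    [0,0,0],
    [0,0,0],
  ],
  turn=[1,1],
)

```text
t: 7.75
eef_pos: [589.2, 151.0, 130.1]
orientation: [2.649, 1.687, 0.002]
ft_force: [6.5, -2.0, -0.6]
gripper_width: 8.3
finger_force: 59.3
```

```bash
python3 st.py; python3 -c "
from h import *
a,c=grab('wrist','w3'); b,d=grab('side','s3')
def ang(a,c,tag):
    h=cv2.cvtColor(a,cv2.COLOR_RGB2HSV); g=proj(c,[[620,165,76]])[0]; print(tag,g)
ang(a,c,'w');ang(b,d,'s')
g=proj(d,[[600,160,90]])[0].astype(int)
x=b[g[1]-50:g[1]+50,g[0]-65:g[0]+65]
y=cv2.resize(x,(520,400),interpolation=cv2.INTER_CUBIC); w=cv2.resize(a[:,:,:],(280,210)); w2=np.zeros((400,280,3),np.uint8); w2[:210]=w
cv2.imwrite('pics/m3.png',np.hstack([y,w2])[:,:,::-1])"
```

```text
t 7.75 p [589.15 150.97 130.09] yaw 1.1344 tilt [ 0.0014 -0.0001] F [ 6.51 -2.02 -0.64] M [-0.538 -1.678 -0.032] w 8.34 59.3 j7 -0.53
w [285.86211481 179.83925483]
s [216.11870233 246.91405528]
```

View pics/m3.png

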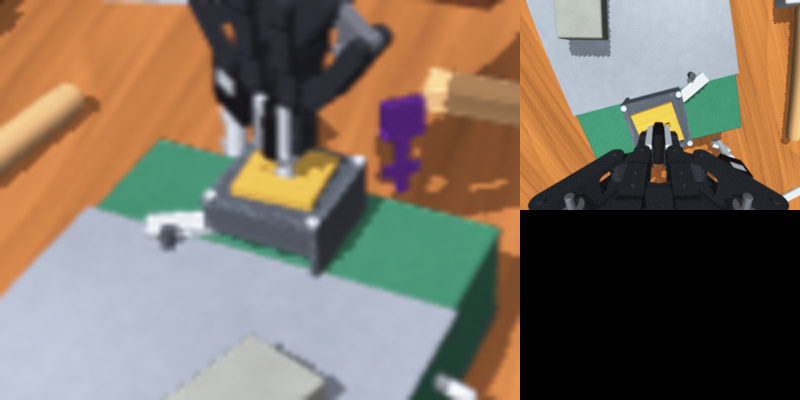

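The side view shows the tongue swung over, about at the dark stop pin, and the key is still held. I'll carry on in small steps until the force rises.

>>> jog_arm(
  xyz=[
    [0,0,0],
    [0,0,0],
  ],
  turn=[1,1],
)

```text
t: 8.02
eef_pos: [589.2, 151.0, 130.1]
orientation: [2.634, 1.71, 0.002]
ft_force: [6.2, -2.0, -0.9]
gripper_width: 8.2
finger_force: 59.3
```

```bash
python3 st.py
```

```text
t 8.0167 p [589.15 150.95 130.06] yaw 1.1518 tilt [ 0.0014 -0.0001] F [ 6.25 -2.   -0.91] M [-0.52  -1.695 -0.088] w 8.23 59.3 j7 -0.51
```

>>> jog_arm(
  xyz=[
    [0,0,0],
    [0,0,0],
  ],
  turn=[1,1],
)

```text
t: 8.18
eef_pos: [589.3, 150.9, 130.1]
orientation: [2.619, 1.733, 0.002]
ft_force: [8.0, -3.3, -0.8]
gripper_width: 8.2
finger_force: 59.1
```

```bash
python3 st.py; python3 -c "
from h import *
a,c=grab('wrist'); cv2.imwrite('pics/w4.png',a[:,:,::-1])
h=cv2.cvtColor(a,cv2.COLOR_RGB2HSV)
for f in ('w1','w3','w4'):
    pass
m=((a.min(2)>215)).astype(np.uint8); n,l,st,ce=cv2.connectedComponentsWithStats(m)
for i in range(1,n):
    if st[i,4]>60:
        P=np.argwhere(l==i)[:,::-1].astype(np.float32); w=plane(c,P,78)[:,:2].astype(np.float32); e=np.linalg.svd(w-w.mean(0),full_matrices=False)[2][0]; print(st[i],w.mean(0).round(),cv2.minAreaRect(w)[1],np.arctan(e[1]/e[0]).round(3))
"
```

```text
t 8.1833 p [589.3  150.88 130.09] yaw 1.1692 tilt [ 0.0017 -0.0002] F [ 7.96 -3.3  -0.77] M [-0.508 -1.903 -0.06 ] w 8.17 59.1 j7 -0.5
[493   0  19  14 261] [783. 218.] (7.5626091957092285, 13.055890083312988) -0.31
[297 135  49  51 978] [645. 171.] (38.62678527832031, 13.04287338256836) 0.355
[288 170   9   9  67] [625. 169.] (5.615256309509277, 5.386335372924805) 1.077
[186 192   9   9  65] [555. 182.] (5.82114315032959, 5.638874053955078) 0.945
[485 347  27  22 309] [744. -74.] (26.82248878479004, 18.064420700073242) 0.117
```

```bash
python3 -c "
from h import *
he=np.array(viewer.get_calibration('wrist')['hand_eye'])
K,d,_=cam('wrist')
for f,p,o in (('w0',[586.6,153.8,282.7],[3.126,.308,-.001]),('w1',[589.3,151.6,189.0],[-3.133,-.233,-.002]),('w4',None,None)):
    a=cv2.imread(f'pics/{f}.png')[:,:,::-1]
    if p is None: c=cam('wrist')
    else:
        T=np.eye(4);T[:3,:3]=R.from_rotvec(o).as_matrix();T[:3,3]=p; c=(K,d,T@he)
    m=((a.min(2)>215)).astype(np.uint8); n,l,st,ce=cv2.connectedComponentsWithStats(m)
    for i in range(1,n):
        P=np.argwhere(l==i)[:,::-1].astype(np.float32); w=plane(c,P,78)[:,:2].astype(np.float32)
        if st[i,4]>100 and np.linalg.norm(w.mean(0)-[645,165])<40:
            r=cv2.minAreaRect(w); b=cv2.boxPoints(r); L=sorted([(np.linalg.norm(b[j]-b[j-1]),np.arctan2(*(b[j]-b[j-1])[::-1])) for j in range(4)]); e=np.linalg.svd(w-w.mean(0),full_matrices=False)[2][0]; print(f,st[i],w.mean(0).round(),r[1],L[-1][1],np.arctan(e[1]/e[0]).round(3))
"
```

```text
w0 [253  98  14  40 417] [646. 158.] (43.59370803833008, 12.991128921508789) 0.10397669 0.118
w1 [248 101  18  54 813] [646. 158.] (44.19889450073242, 13.407706260681152) 0.10485057 0.117
w4 [297 135  49  51 978] [645. 171.] (38.62852478027344, 13.043042182922363) 0.32320532 0.355
```

>>> jog_arm(
  xyz=[
    [0,0,0],
    [0,0,0],
  ],
  turn=[0.5,0.7],
)

```text
t: 8.4
eef_pos: [589.3, 150.9, 130.1]
orientation: [2.609, 1.748, 0.002]
ft_force: [7.4, -2.9, -0.7]
gripper_width: 7.8
finger_force: 59.2
```

```bash
python3 st.py
```

```text
t 8.4 p [589.33 150.92 130.09] yaw 1.1808 tilt [ 0.0018 -0.0001] F [ 7.4  -2.93 -0.71] M [-0.576 -1.953 -0.141] w 7.84 59.2 j7 -0.49
```

>>> jog_arm(
  xyz=[
    [0,0,0],
    [0,0,0],
    [0,0,0],
  ],
  turn=[0.5,1,1],
)

```text
t: 8.65
eef_pos: [589.4, 150.8, 130.1]
orientation: [2.593, 1.771, 0.002]
ft_force: [8.8, -2.2, -1.8]
gripper_width: 8.2
finger_force: 59.2
```

```bash
python3 st.py;  python3 -c "
from h import *
c=cam('wrist');a,_=grab('wrist','w5')
m=((a.min(2)>215)).astype(np.uint8); n,l,st,ce=cv2.connectedComponentsWithStats(m)
for i in range(1,n):
        P=np.argwhere(l==i)[:,::-1].astype(np.float32); w=plane(c,P,78)[:,:2].astype(np.float32)
        if st[i,4]>100 and np.linalg.norm(w.mean(0)-[645,165])<40:
            r=cv2.minAreaRect(w); e=np.linalg.svd(w-w.mean(0),full_matrices=False)[2][0]; print(st[i],w.mean(0),r[1:],np.arctan(e[1]/e[0]).round(3))
"
```

```text
t 8.65 p [589.41 150.82 130.12] yaw 1.1983 tilt [ 0.002  -0.0002] F [ 8.79 -2.21 -1.82] M [-0.557 -2.075 -0.112] w 8.17 59.2 j7 -0.47
[299 137  49  50 958] [645.5669  171.18007] ((37.94770431518555, 12.942936897277832), 18.54442596435547) 0.354
```

The tongue has stopped at 0.354 rad (0.24 thrown) while the force climbs, so it is against its stop. Turning back.

>>> jog_arm(
  xyz=[
    [0,0,0],
    [0,0,0],
    [0,0,0],
    [0,0,0],
    [0,0,0],
    [0,0,0],
    [0,0,0],
    [0,0,0],
    [0,0,0],
    [0,0,0],
    [0,0,0],
    [0,0,0],
  ],
  turn=[-4,-8,-13,-18,-23,-28,-33,-38,-43,-48,-52,-52],
)

```text
t: 9.7
eef_pos: [588.2, 151.6, 130.0]
orientation: [-3.109, -0.448, 0.001]
ft_force: [-0.3, -0.5, 7.8]
gripper_width: 8.3
finger_force: 60.4
```

```bash
python3 st.py
```

```text
t 9.7 p [588.2  151.57 130.  ] yaw 0.286 tilt [-0.0006  0.0002] F [-0.31 -0.49  7.76] M [-0.039  0.129 -0.013] w 8.32 60.4 j7 -1.2
```

>>> jog_arm(
  xyz=[
    [0,0,0],
    [0,0,0],
    [0,0,0],
    [0,0,0],
    [0,0,0],
  ],
  turn=[-2,-4,-6,-8,-8],
)

```text
t: 10.12
eef_pos: [588.2, 151.5, 130.0]
orientation: [-3.132, -0.234, 0.001]
ft_force: [-1.2, 0.6, 6.1]
gripper_width: 8.4
finger_force: 60.4
```

```bash
python3 st.py
```

```text
t 10.1167 p [588.18 151.53 130.01] yaw 0.1488 tilt [-0.0006  0.0004] F [-1.17  0.6   6.14] M [0.072 0.08  0.006] w 8.42 60.4 j7 -1.3
```

>>> jog_arm(
  xyz=[
    [0,0,0.04],
    [0,0,0.05],
    [0,0,0.05],
    [0,0,0.05],
    [0,0,0.05],
  ],
  turn=[-2,-4,-6,-6,-6],
)

```text
t: 10.53
eef_pos: [588.0, 151.4, 130.1]
orientation: [3.141, 0.075, -0.002]
ft_force: [-0.4, 0.1, -0.6]
gripper_width: 7.8
finger_force: 59.3
```

```bash
python3 st.py
```

```text
t 10.5333 p [587.96 151.41 130.12] yaw 0.0478 tilt [-0.0011 -0.    ] F [-0.36  0.12 -0.63] M [ 0.013  0.001 -0.024] w 7.82 59.3 j7 -1.38
```

>>> jog_arm(
  xyz=[
    [0,0,0],
    [0,0,0],
    [0,0,0],
  ],
  turn=[-1,-2,-2],
)

```text
t: 10.78
eef_pos: [588.4, 151.2, 130.4]
orientation: [-3.142, -0.016, 0.0]
ft_force: [0.3, 0.0, -0.8]
gripper_width: 8.2
finger_force: 59.3
```

```bash
python3 st.py
```

```text
t 10.7833 p [588.37 151.21 130.35] yaw 0.0104 tilt [-0.0002  0.    ] F [ 0.3   0.02 -0.81] M [ 0.007 -0.009  0.02 ] w 8.22 59.3 j7 -1.41
```

>>> jog_arm(
  xyz=[
    [0,0,0],
    [0,0,0],
    [0,0,0],
  ],
  turn=[-1,-2,-2],
)

```text
t: 11.03
eef_pos: [588.4, 151.2, 130.4]
orientation: [-3.141, 0.039, 0.0]
ft_force: [0.9, -0.2, -0.6]
gripper_width: 8.2
finger_force: 59.3
```

```bash
python3 st.py
```

```text
t 11.0333 p [588.43 151.21 130.42] yaw -0.0248 tilt [-0.0001  0.    ] F [ 0.95 -0.24 -0.58] M [-0.022  0.012 -0.002] w 8.2 59.3 j7 -1.44
```

>>> jog_arm(
  xyz=[
    [0,0,0],
    [0,0,0],
    [0,0,0],
  ],
  turn=[-1,-1.5,-1.5],
)

```text
t: 11.28
eef_pos: [588.5, 151.2, 130.4]
orientation: [3.141, -0.079, -0.0]
ft_force: [0.8, -1.2, -0.5]
gripper_width: 8.1
finger_force: 59.3
```

```bash
python3 st.py
```

```text
t 11.2833 p [588.47 151.2  130.43] yaw -0.0502 tilt [-0. -0.] F [ 0.78 -1.18 -0.51] M [ 0.045 -0.013 -0.022] w 8.15 59.3 j7 -1.46
```

>>> jog_arm(
  xyz=[
    [0,0,0],
    [0,0,0],
    [0,0,0],
  ],
  turn=[-1,-1.5,-1.5],
)

```text
t: 11.53
eef_pos: [588.5, 151.2, 130.4]
orientation: [3.139, -0.12, -0.0]
ft_force: [0.2, -0.5, -0.5]
gripper_width: 8.1
finger_force: 59.3
```

```bash
python3 st.py
```

```text
t 11.5333 p [588.46 151.17 130.43] yaw -0.0764 tilt [-0.     -0.0001] F [ 0.18 -0.48 -0.53] M [-0.005  0.031  0.029] w 8.12 59.3 j7 -1.48
```

>>> jog_arm(
  xyz=[
    [0,0,0],
    [0,0,0],
    [0,0,0],
  ],
  turn=[-1,-1.5,-1.5],
)

```text
t: 11.78
eef_pos: [588.4, 151.3, 130.4]
orientation: [-3.137, 0.161, 0.0]
ft_force: [0.3, 0.9, -1.0]
gripper_width: 8.2
finger_force: 59.2
```

```bash
python3 st.py
```

```text
t 11.7833 p [588.45 151.28 130.42] yaw -0.1026 tilt [-0.      0.0001] F [ 0.31  0.86 -1.02] M [ 0.096 -0.053  0.029] w 8.19 59.2 j7 -1.5
```

>>> jog_arm(
  xyz=[
    [0,0,0],
    [0,0,0],
    [0,0,0],
  ],
  turn=[-1,-1.5,-1.5],
)

```text
t: 12.03
eef_pos: [588.5, 151.4, 130.5]
orientation: [-3.135, 0.202, -0.0]
ft_force: [1.8, 2.0, -0.6]
gripper_width: 8.0
finger_force: 59.2
```

```bash
python3 st.py
```

```text
t 12.0333 p [588.52 151.41 130.46] yaw -0.1286 tilt [0.0001 0.0002] F [ 1.77  1.95 -0.59] M [ 0.483 -0.153  0.047] w 7.98 59.2 j7 -1.52
```

The stop is felt from about yaw -0.10. Easing back slightly, then a gentle test lift.

>>> jog_arm(
  xyz=[
    [0,0,0],
    [0,0,0.1],
    [0,0,0.2],
    [0,0,0.2],
  ],
  turn=[0.6,0.6,0.6,0.6],
)

```text
t: 12.37
eef_pos: [588.4, 151.3, 132.6]
orientation: [-3.136, 0.184, 0.0]
ft_force: [0.3, 2.7, -0.9]
gripper_width: 8.1
finger_force: 59.2
```

```bash
python3 st.py
```

```text
t 12.3667 p [588.42 151.3  132.62] yaw -0.1172 tilt [-0.0001  0.0002] F [ 0.32  2.68 -0.94] M [ 0.569  0.113 -0.003] w 8.13 59.2 j7 -1.52
```

>>> jog_arm(
  xyz=[
    [0,0,0.05],
    [0,0,0.1],
    [0,0,0.1],
  ],
  turn=[0,0,0],
)

```text
t: 12.62
eef_pos: [588.4, 151.3, 133.5]
orientation: [-3.136, 0.184, 0.0]
ft_force: [-0.1, 2.4, -1.6]
gripper_width: 8.3
finger_force: 59.1
```

```bash
python3 st.py
```

```text
t 12.6167 p [588.44 151.27 133.51] yaw -0.1173 tilt [-0.0001  0.0001] F [-0.07  2.45 -1.56] M [0.637 0.022 0.036] w 8.34 59.1 j7 -1.52
```

>>> jog_arm(
  xyz=[
    [0,0.02,0.08],
    [0,0.03,0.15],
    [0,0.03,0.2],
    [0,0.03,0.2],
  ],
  turn=[0,0,0,0],
)

```text
t: 12.95
eef_pos: [588.5, 151.3, 135.6]
orientation: [3.136, -0.185, 0.0]
ft_force: [-0.3, 1.4, -0.4]
gripper_width: 8.1
finger_force: 59.3
```

```bash
python3 st.py
```

```text
t 12.95 p [588.54 151.33 135.61] yaw -0.1175 tilt [ 0.0002 -0.0001] F [-0.3   1.41 -0.37] M [0.203 0.052 0.045] w 8.08 59.3 j7 -1.52
```

>>> jog_arm(
  xyz=[
    [0,0,0.1],
    [0,0,0.2],
    [0,0,0.3],
    [0,0,0.3],
  ],
  turn=[0,0,0,0],
)

```text
t: 13.28
eef_pos: [588.6, 151.3, 138.7]
orientation: [3.136, -0.185, 0.0]
ft_force: [-0.6, 0.7, -1.6]
gripper_width: 8.2
finger_force: 59.3
```

```bash
python3 st.py
```

```text
t 13.2833 p [588.58 151.3  138.71] yaw -0.1176 tilt [ 0.0003 -0.0001] F [-0.56  0.68 -1.59] M [ 0.036  0.036 -0.024] w 8.19 59.3 j7 -1.52
```

>>> jog_arm(
  xyz=[
    [0,0,0.4],
    [0,0,0.8],
    [0,0,1.2],
    [0,0,1.6],
    [0,0,2.0],
    [0,0,2.5],
    [0,0,3.2],
    [0,0,4],
    [0,0,4.5],
    [0,0,4.5],
    [0,0,4.5],
  ],
  turn=[0,0,0,0,0,0,0,0,0,0,0],
)

```text
t: 14.2
eef_pos: [588.5, 151.6, 183.7]
orientation: [-3.136, 0.184, -0.001]
ft_force: [-0.5, 0.3, -0.4]
gripper_width: 8.0
finger_force: 59.3
```

```bash
python3 st.py; python3 - <<'E'
from h import *
# recess from top view
a,c=grab("top","t1")
cv2.imwrite("pics/t1.png",a[:,:,::-1])
h=a[190:230,312:345]
m=(a[:,:,0].astype(int)<75)&(a[:,:,0]>a[:,:,2]) 
g=a.max(2)
print(g[196:222,318:342])
E
```

```text
t 14.2 p [588.54 151.6  183.75] yaw -0.1173 tilt [0.0005 0.0004] F [-0.52  0.27 -0.36] M [-0.012 -0.034 -0.006] w 7.97 59.3 j7 -1.56
[[145 145 145 143 127 117 125 129 129 137 141 140 142 142 142 143 144 144
  146 147 150 151 151 155]
 [145 144 141 117  92  93  96  98  98  98  97  96 104 105 105 114 118 127
  129 129 132 144 147 146]
 [145 147 131  93  80  93  95  99  97  97  97  97  97  93  95  94  94  94
   96  93 116 142 144 146]
 [149 150 117  74  78  92  96  95  97  99  98  97  95  93  94  95  96  93
   97  94 118 146 151 152]
 [148 149 119  73  80  93  96  97  98  98  98  98  97  95  94  93  95  95
   95  95 117 141 150 150]
 [148 149 116  73  85  96  96  97  97  97  96  96  96  94  94  95  95  96
   95  95  97 101 137 142]
 [145 147 116  72  87  97  97  98  98  96  91  93  90  88  91  95  95  96
   94  96  99 101 102 103]
 [146 146 114  71  86  97  98  98  97  81  53  50  54  56  74  92  96  97
   94  97 100 102 102 104]
 [145 146 109  62  85  96  98  98  96  82  55  44  47  42  65  91  97  98
   97  98 101 105 105 105]
 [145 145 107  63  87  96  96  96  97  87  69  59  60  44 
[... 959 characters left out ...]
31  85  79  94  96  96  98  97  99  98  96  94  94  94  93  95  95
   94  96 106 106 107 106]
 [149 124  84  78  93  95  96  97  97  97  99  96  95  92  92  95  96  94
   94  96 107 109 108 108]
 [145 116  74  81  94  96  96  98  98  98  98  97  93  93  94  96  96  94
   96  96 101 105 105 107]
 [146 115  73  74  85  89  90  91  92  93  94  92  92  93  94  94  95  93
   95  97 100  98 100 100]
 [148 115  66  47  52  57  55  55  64  68  74  75  77  83  85  87  86  88
   89  97 100 100 102 101]
 [145 121  79  64  60  58  59  57  53  53  49  48  50  44  44  42  52  53
   65  96  99 101  99 100]
 [146 147 126 112  99  90  89  89  84  83  73  72  71  68  65  66  61  66
   85  98  99  99  99  99]]
```

>>> jog_arm(
  xyz=[
    [0,-1,2],
    [-0.5,-5,3],
    [-1,-9,3],
    [-1.2,-13,3],
    [-1.4,-17,3],
    [-1.6,-21,3],
    [-1.8,-25,3],
    [-2,-29,3],
    [-2.2,-33,3],
    [-2.3,-37,3],
    [-2.3,-40.9,3],
    [-2.3,-40.9,3],
  ],
  turn=[0,1,2,3,4,5,5,5,5,5,5,5],
)

```text
t: 15.25
eef_pos: [563.0, -266.0, 213.6]
orientation: [3.137, -0.06, -0.001]
ft_force: [-0.1, -1.1, -0.7]
gripper_width: 7.6
finger_force: 59.2
```

>>> jog_arm(
  xyz=[
    [0,0,0],
    [0,0,0],
    [0,0,0],
  ],
  turn=[0,0,0],
)

```text
t: 15.5
eef_pos: [565.7, -256.2, 213.1]
orientation: [-3.141, 0.045, 0.001]
ft_force: [-0.6, 0.3, -1.1]
gripper_width: 8.2
finger_force: 59.3
```

```bash
python3 st.py; python3 - <<'E'
from h import *
print(plane(cam("top"),[[329.7,207.8]],38))
a,c=grab("wrist","w6"); g=proj(c,[[565,-257,38]])[0]; print(g)
cv2.imwrite("pics/w6b.png",cv2.resize(a[:,:,::-1],(800,600),interpolation=cv2.INTER_CUBIC))
E
```

```text
t 15.5 p [ 565.73 -256.24  213.09] yaw -0.0286 tilt [-0.0004  0.0007] F [-0.6   0.25 -1.05] M [-0.009 -0.011  0.001] w 8.2 59.3 j7 -0.85
[[ 565.29479725 -259.77026538   38.        ]]
[254.38466434 172.68889384]
```

View pics/w6b.png

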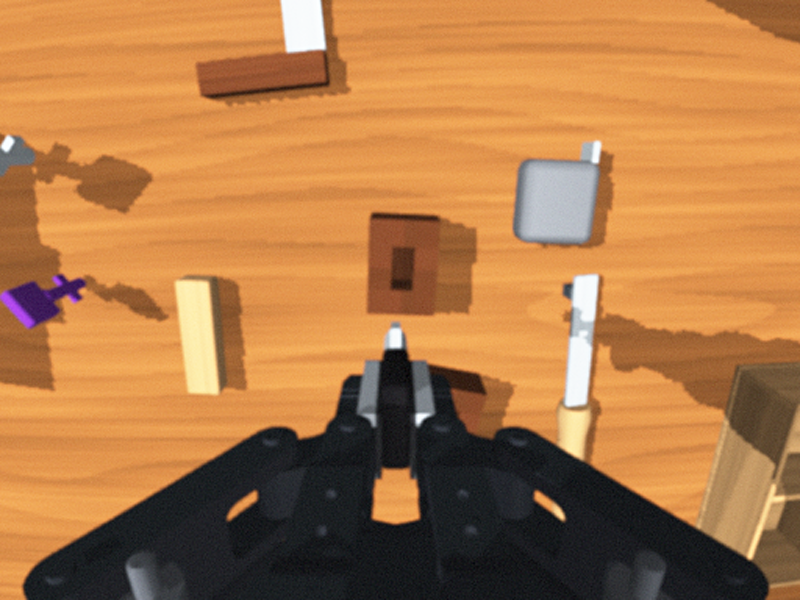

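The view shows the recess at (402,268), almost in line with the tool, and the key hanging straight in the fingers with its tip near (395,330).

```bash
python3 - <<'E'
from h import *
a=cv2.imread("pics/w6.png")[:,:,::-1]; c=cam("wrist")
g=a.max(2); 
m=np.zeros(g.shape,np.uint8); m[150:195,243:272]=((g[150:195,243:272]<72)*255)
print(g[156:190:2,246:270])
n,l,st,ce=cv2.connectedComponentsWithStats(m); i=1+np.argmax(st[1:,4]); print(st[i])
P=np.argwhere(l==i)[:,::-1].astype(np.float32); w=plane(c,P,38)[:,:2].astype(np.float32); print(cv2.minAreaRect(w))
# stand top face corners
q=np.array([[371,214],[440,216],[435,314],[368,312]])*.64
W=plane(c,q,38);print(W.round(1),W.mean(0))
for i,j in((3,0),(2,1)): print(np.arctan2(*(W[j]-W[i])[1::-1]))
t=proj(c,[[565.7,-256.2,165],[565.7,-256.2,173],[565.7,-256.2,181]]); print(t/.64)
E
```

```text
[[149 148 151 151 147 141 148 146 148 145 146 152 147 134 132 139 139 134
  136 136 144 134 139 142]
 [148 152 145 152 139 121 117 109 110 107 111 119 111 105 107 107 109 113
  111 122 137 146 146 145]
 [152 151 149 144 139 111  95  92  89  79  84  88  89  82  90  85  84  75
   87 112 140 149 152 146]
 [150 152 153 146 131 105  92  92  95  87  92  92  81  87  84  78  84  75
   99 122 143 152 151 155]
 [151 151 149 147 135 111  97  92  85  84  90  86  85  83  87  82  80  84
   95 125 145 151 149 155]
 [151 145 151 147 129 102  93  95  90  88  88  87  83  83  83  84  84  85
   92 126 146 149 153 152]
 [155 156 148 149 121  97  90  86  91  91  86  85  83  80  83  88  80  83
  103 126 144 151 152 150]
 [154 155 150 146 123  93  84  87  94  93  92  89  83  86  88  84  85  76
  102 137 149 152 150 151]
 [141 141 140 137 121  99  85  86  92  89  92  86  88  85  86  86  84  81
   98 123 148 146 145 151]
 [140 132 139 132 112  92  85  86  92  91  87  89  88  86  85  83  86  89
  104 125 139 140 134 140]
 [134 139 138 130 112  94  81  89  92  90  92  91  85  79  79  79  83  92
  114 129 136 13
[... 313 characters left out ...]

 [142 142 142 123  97  78  69  71  64  70  69  65  63  55  69  61  63  89
  117 138 136 137 142 143]
 [148 148 151 147 142 134 138 137 134 132 124 121 115 116 112 118 116 125
  133 140 138 141 140 135]
 [148 148 149 148 151 159 149 152 151 148 149 139 139 138 138 139 136 142
  139 134 142 139 139 142]]
[251 178  12   7  72]
((555.3743286132812, -259.00360107421875), (12.406682014465332, 7.013814926147461), 88.38179779052734)
[[ 605.2 -239.8   38. ]
 [ 602.5 -287.2   38. ]
 [ 530.8 -283.6   38. ]
 [ 533.8 -234.3   38. ]] [ 568.05378449 -261.22052601   38.        ]
-0.07577165648634446
-0.05050758128082448
[[396.73395053 339.58414042]
 [396.75817722 347.04667022]
 [396.78436449 355.13094377]]
```

```bash
python3 - <<'E'
from h import *
a=cv2.imread("pics/w6.png")[:,:,::-1]; c=cam("wrist")
g=a.max(2).astype(float); g=cv2.GaussianBlur(g,(3,3),0)
m=np.zeros(g.shape,np.uint8); m[152:192,244:270]=((g[152:192,244:270]<117)*255)
n,l,st,ce=cv2.connectedComponentsWithStats(m); i=1+np.argmax(st[1:,4]); print(st[i])
P=np.argwhere(l==i)[:,::-1].astype(np.float32); w=plane(c,P,38)[:,:2].astype(np.float32); print(w.mean(0),cv2.minAreaRect(w))
a=cv2.imread("pics/w6.png")[:,:,::-1]
d=plane(c,np.array([[395,325]])*.64,167);print(d)
E
```

```text
[249 158  17  29 409]
[ 565.83844 -260.1901 ] ((565.686767578125, -259.6388854980469), (17.029451370239258, 32.290565490722656), 86.71610260009766)
[[ 573.40011785 -255.66314973  167.        ]]
```

>>> jog_arm(
  xyz=[
    [0.03,-0.38,-2],
    [0.03,-0.38,-4.5],
    [0.03,-0.38,-7],
    [0.03,-0.38,-9.5],
    [0.03,-0.38,-11],
    [0.03,-0.38,-12],
    [0.03,-0.38,-12],
    [0.03,-0.38,-12],
    [0.03,-0.38,-12],
  ],
  turn=[-1.5,-3,-3,-3,-3,-3,-3,-3,-3],
)

```text
t: 16.3
eef_pos: [566.4, -261.3, 94.6]
orientation: [3.139, -0.129, 0.002]
ft_force: [0.1, 0.0, -0.1]
gripper_width: 7.9
finger_force: 59.2
```

```bash
python3 st.py; python3 - <<'E'
from h import *
a,c=grab("wrist","w7")
x=a[150:310,150:362]; cv2.imwrite("pics/w7b.png",cv2.resize(x[:,:,::-1],None,fx=3.7,fy=3.7,interpolation=cv2.INTER_CUBIC))
b,d=grab("side","s7"); g=proj(d,[[566,-260,60]])[0].astype(int); print(g)
E
```

```text
t 16.3 p [ 566.35 -261.35   94.58] yaw -0.082 tilt [ 0.0013 -0.0005] F [ 0.12  0.05 -0.1 ] M [ 0.045  0.021 -0.007] w 7.9 59.2 j7 -0.8
[273 171]
```

View pics/w7b.png

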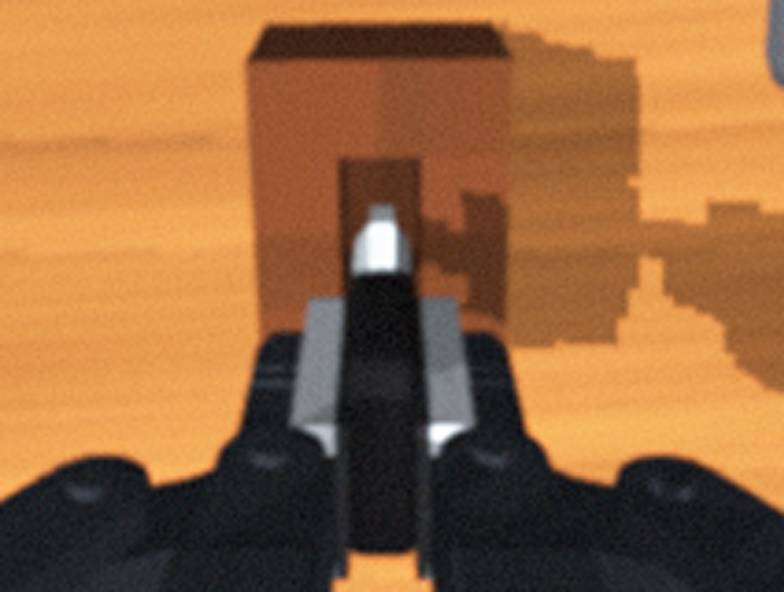

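The key is centred over the recess (both at column 381), so I'll lower it.

>>> jog_arm(
  xyz=[
    [0,0,0],
    [0,0,-0.8],
    [0,0,-1.6],
    [0,0,-2.4],
    [0,0,-3],
    [0,0,-3],
    [0,0,-3],
  ],
  turn=[0,0,0,0,0,0,0],
)

```text
t: 16.98
eef_pos: [565.5, -261.4, 62.9]
orientation: [-3.139, 0.13, 0.001]
ft_force: [-0.2, 0.4, -0.5]
gripper_width: 8.2
finger_force: 59.2
```

```bash
python3 st.py
```

```text
t 16.9833 p [ 565.46 -261.37   62.94] yaw -0.0827 tilt [-0.0009  0.0002] F [-0.2   0.38 -0.49] M [-0.03  -0.034 -0.025] w 8.2 59.2 j7 -0.78
```

>>> jog_arm(
  xyz=[
    [0,0,-0.1],
    [0,0,-0.2],
    [0,0,-0.3],
    [0,0,-0.3],
  ],
  turn=[0,0,0,0],
)

```text
t: 17.32
eef_pos: [565.8, -261.3, 60.5]
orientation: [-3.139, 0.129, -0.0]
ft_force: [-0.6, -0.6, -1.0]
gripper_width: 8.2
finger_force: 59.2
```

```bash
python3 st.py
```

```text
t 17.3167 p [ 565.82 -261.25   60.45] yaw -0.0824 tilt [0.0001 0.0001] F [-0.63 -0.59 -1.05] M [-0.026 -0.009  0.02 ] w 8.15 59.2 j7 -0.78
```

>>> jog_arm(
  xyz=[
    [0,0,-0.1],
    [0,0,-0.2],
    [0,0,-0.3],
    [0,0,-0.3],
  ],
  turn=[0,0,0,0],
)

```text
t: 17.65
eef_pos: [565.7, -261.2, 57.2]
orientation: [-3.139, 0.129, 0.0]
ft_force: [0.0, -0.4, -0.6]
gripper_width: 8.6
finger_force: 59.2
```

```bash
python3 st.py
```

```text
t 17.65 p [ 565.7  -261.24   57.24] yaw -0.0824 tilt [-0.0002  0.0001] F [ 0.01 -0.43 -0.59] M [0.018 0.02  0.006] w 8.57 59.2 j7 -0.78
```

>>> jog_arm(
  xyz=[
    [0,0,-0.08],
    [0,0,-0.15],
    [0,0,-0.15],
  ],
  turn=[0,0,0],
)

```text
t: 17.9
eef_pos: [565.8, -261.4, 56.1]
orientation: [-3.139, 0.129, -0.0]
ft_force: [-0.5, 0.9, 1.9]
gripper_width: 8.0
finger_force: 59.7
```

```bash
python3 st.py
```

```text
t 17.9 p [ 565.82 -261.37   56.07] yaw -0.0825 tilt [0.0002 0.0001] F [-0.53  0.89  1.89] M [0.118 0.13  0.047] w 7.96 59.7 j7 -0.78
```

Tip is on the floor at the predicted height; releasing.

>>> jog_arm(
  xyz=[
    [0,0,0],
    [0,0,0],
    [0,0,0],
    [0,0,0],
    [0,0,0],
  ],
  turn=[0,0,0,0,0],
  fingers=1.3,
)

```text
t: 18.32
eef_pos: [565.7, -261.3, 55.9]
orientation: [-3.139, 0.13, 0.0]
ft_force: [-0.2, 0.8, 0.1]
gripper_width: 12.7
finger_force: 0.0
```

>>> jog_arm(
  xyz=[
    [0,0,0],
    [0,0,0],
    [0,0,0],
    [0,0,0],
    [0,0,0],
  ],
  turn=[0,0,0,0,0],
  fingers=3,
)

```text
t: 18.73
eef_pos: [565.8, -261.3, 55.9]
orientation: [-3.139, 0.129, 0.0]
ft_force: [0.3, 0.2, -0.4]
gripper_width: 30.1
finger_force: 0.0
```

>>> jog_arm(
  xyz=[
    [0,0,0.5],
    [0,0,1.5],
    [0,0,3],
    [0,0,5],
    [0,0,8],
    [0,0,11],
    [0,0,14],
    [0,0,15],
    [0,0,15],
    [0,0,15],
  ],
  turn=[0,0,0,0,0,0,0,0,0,0],
)

```text
t: 19.57
eef_pos: [565.9, -261.1, 206.5]
orientation: [-3.139, 0.129, -0.002]
ft_force: [-0.3, -0.1, -0.7]
gripper_width: 29.9
finger_force: 0.0
```

```bash
python3 st.py; python3 - <<'E'
from h import *
a,c=grab("wrist","w8"); b,d=grab("side","s8")
for p in ([566,-260,64],[566,-260,78],[650,172,76]): print(proj(c,[p]),proj(d,[p]))
g=proj(c,[[566,-260,50]])[0].astype(int); x=a[max(0,g[1]-70):g[1]+70,g[0]-70:g[0]+70]
g=proj(d,[[566,-260,50]])[0].astype(int); y=b[g[1]-35:g[1]+35,g[0]-35:g[0]+35]
cv2.imwrite("pics/m8.png",np.hstack([cv2.resize(v,(400,400),interpolation=cv2.INTER_CUBIC) for v in (x,y)])[:,:,::-1])
E
```

```text
t 19.5667 p [ 565.88 -261.13  206.54] yaw -0.0822 tilt [0.0011 0.0001] F [-0.3  -0.05 -0.73] M [0.006 0.035 0.006] w 29.89 0.0 j7 -0.88
[[252.48016062 180.1481106 ]] [[273.78896285 170.18955925]]
[[252.43474151 184.10477596]] [[273.94316159 166.17608263]]
[[-137.43210245  143.48807563]] [[202.21101053 246.85720765]]
```

View pics/m8.png

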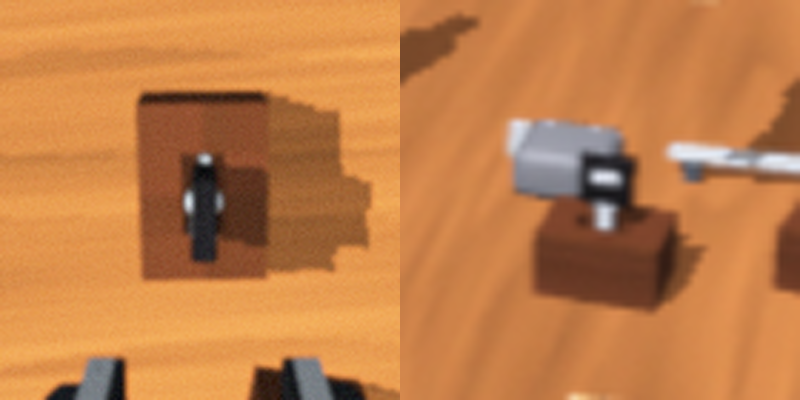

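The key stands upright in the recess, bow at (203,205) in the left crop, and the fingers are clear of it. Handing in.

```bash
python3 -c "
from bench import finish_job
print(finish_job())"
```

```text
the job is handed in; nothing more can be done
None
```

The chest is locked, with the tongue up against its stop. The key came out freely and stands upright and released in the far stand's recess, and the job was handed in at about 20 s; no verdict came back.

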